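Lock the carving slab into its work tray

TASK

Pick up the black carving slab, set its base plate flat on the metal bed of the wooden work tray and slide it, tongue first, under the steel retaining lip until it is pushed up firmly against the hidden end stop and the spring catch has snapped up behind its heel; then let go. Feel your way: do not press or ram the slab or the gripper hard against the tray, and leave the other things on the bench where they are.

Things in the scene. Friction and masses are not known exactly. Their poses are not given: they have to be found in the camera images.
- tray: Work tray screwed to the bench: beech frame 260 (x) x 172 (y) x 18 high around a flat metal bed 216 x 124, its top 12 above the bench. Origin: underside, centre of frame. x = direction in which the slab slides home, z up. The retaining block stands on the bed at x +57 to +107, y -45 to +45; its top is 29.5 above the bench (a brass thumbscrew on it reaches 42).
- block: Steel retaining block. Origin: middle of its pocket's mouth, on the bed under the lip's front edge (tray x +57, z +12; axes as the tray's). Inside, cheeks at y -31.5 and +31.5; the flat lip overhangs, underside 9.5 above the bed. Flared lead-ins from x -14 to 0, 72 narrowing to 63. The rigid end stop is hidden inside, 18 to 34 deep (x): its setting differs each time and is not given; feel for it.
- catch (a joint): Spring catch, a 22 wide steel wedge on the middle of the bed, ramp to tray -x, upright face to +x, on one bar with the stop: that face is 132.5 from the stop's, so it snaps up in the slab's last 2.5 before the stop. 0 = up (4 above the bed), grows (m) as pushed down, 0.004 = level with the bed. A 1 N spring lifts it; the slab's weight holds it down until the heel has passed.
- slab_grip (a point): Centre of the black slate block, 80 (x) x 46 (y) x 24 high, to grasp across its 46. It is bonded on a steel base plate 130 x 60 x 8; all about 0.4 to 0.6 kg. From this point: slate x -40 to +40, z -12 to +12; plate x -50 to +80, y -30 to +30, z -20 to -12. x points to the tongue, the bare 40 of plate that goes under the lip; the 10 behind the slate is the heel. Starts on the bench.
- slab_tongue (a point): Middle of the front end face of the tongue (base plate), 4 above the plate's underside, 80 ahead of slab_grip; x points out of the tongue.
- bowl: Bystander: shallow steel bowl, 92 across, 30 high; origin under its centre.
- wax_block: Bystander: green wax block 70 x 38 x 22; origin under its centre.
- wax_model: Bystander: small round green wax model 44 across, 22 high; origin under its centre.
- jar: Bystander: amber jar with a white cap, 52 across, 60 high; origin under its centre.
- brush: Bystander: brush 170 long, lying on the bench.
- scraper: Bystander: slim hand tool 160 long, lying on the bench.
- carver: Bystander: black and red pen-like carving tool, 120 long, 15 thick, lying on the bench.
Mind the look-alikes: they are no part of the job. What is shaped like the part that bears slab_grip but green, pink or turquoise is not meant.

How it is judged:
By the outcome, as a careful person would: the job done as asked, in the order asked, and still so for the second after the job is handed in, with the robot touching nothing.
It also fails if it takes over 64 s, if anything falls off the work surface, if the arm or the gripper's body presses on something with over 40 N, if the wrist force passes 120 N, or if a joint passes its speed limit or range.

ROBOT

A 7-joint arm with a two-finger parallel gripper is mounted at the origin on the work surface. World frame = base frame: x ahead of the robot, y to its left, z up, the work surface at z = 0. Lengths are in m, angles in rad, forces in N, time in s.
With the tool pointing down it reaches from about 0.425 to 0.925 m from the base axis. Payload 6.8 kg.
Tool frame: the origin (TCP) lies at the very end of the fingers, on their centre line; the grasp point (between the pads) lies 19 mm behind it (r.grip_depth is the distance from the TCP to the grasp point, in m); z points along the fingers, y is the direction in which the jaws open and shut (so a half turn about z gives the same grasp; the last joint's range is limited). The gripper opens to 85 mm and grips with 20 to 120 N. Pads are 22 mm wide; open, the fingers measure 114 mm over their backs; the gripper's body (76 mm by 85 mm) begins 54 mm behind the grasp point. The pads swing forward as they close: fully open they stand 13 mm farther back than shut.
Start: joints at [1.179, 0.477, 0.022, 1.555, -0.011, 1.109, -0.083], TCP at [0.189, -0.648, 0.231] pointing down, gripper open.
Joint ranges: [-2.96, 2.96], [-0.34, 2.1], [-1.41, 1.46], [0.24, 2.44], [-1.37, 4.51], [0.17, 1.92], [-2.96, 2.96]. Speed limits (rad/s): [2.39, 2.39, 3.14, 3.14, 3.14, 3.14, 3.14].

INTERFACE

Orientations are given as a rotation vector (axis times angle).
In Python, from bench import r, grab_frame gives the robot as it stands. The module is installed in compiled form; this text tells all that it offers.
- The arm moves only by the tool play_rows, never from a script. Its argument "increments" is a list of rows, each a list of 7 numbers: the shift along the tool's x, y, z in mm, then the turn, a rotation vector about the tool's x, y, z in rad, then the closure in counts, from 0 (fully open) to 255 (shut). In form: [[tx, ty, tz, rx, ry, rz, claw], ...]. A call has 1 to 5 rows; each row shifts and turns the pose as measured when the row begins, along the tool's axes as they then stand; what a row does not reach is not made up. A row lasts 1/10 s, in which the tool goes at most 50 mm and 8.59 degrees, less where a joint would pass 70% of its speed; a pose out of reach is approached as far as the arm can. A call is refused whole if a number of a shift passes 50 or a number of a turn 0.15, either way. A call with a gripper value outside its range is refused whole. The fingers move at their own pace and stop on an object; "force" is the grip in N (left out, the last holds). Time passes only in rows, so rows that do not move let the fingers close. It gives the time, the measured TCP pose, the force and the opening at its end, in the units of the state.
- r.get_obs(): the state, without advancing time (a new reading comes with each control period).
- grab_frame(name): name is "scene" or "top" or "wrist"; returns a dict with "color" (420x560x3 uint8, blue, green, red), "depth" (420x560 float32, m along the optical axis (not along the pixel's ray), 0 where there is no reading), "K" (3x3 intrinsics, pixels), "T" (4x4, takes a point from camera to world coordinates). Camera axes: x right, y up, looking along -z (the intrinsics and any distortion apply to the point x, -y, -z); pixel columns grow to the right and rows downward; lengths in m; the calibration is good to about 2 mm. A picture is of the moment at which its call begins.
- r.hand_in(): hands the job in, once; it reports no verdict.
The state is a dict: "clock": time; "joints": joint angles; "qvel": joint speeds; "tau": joint torques, N m; "tcp_pos": TCP position; "orientation": TCP orientation; "contact_force": force on the tool from outside, world axes, zero at the start; "moment": the same for the moment, N m; "grip_width": finger opening in m.
Only numpy, scipy, OpenCV 4.12 (cv2) and the standard library are available. Lean on these libraries where they do the work, as an engineer would, in place of code of your own. Each camera call takes 0.05 s, during which the arm holds its last target.

## Working session

There is one attempt and no reset: what is moved stays moved. The work goes in short steps, Python scripts to look and compute and a tool call to move; the robot and the scene stay as the last step left them, time stands still between calls to the robot, and variables do not carry over. Pictures are saved under pics/ and viewed, and the job is handed in when it is done.

Besides the shell and the picture viewer there is one more tool, called after "Emit:" as name(argument=value, ...), one argument or row to a line, values as JSON. play_rows: Moves the arm, as the interface text tells. Its arguments: {"type":"object","properties":{"increments":{"type":"array","items":{"type":"array","items":{"type":"number"}}},"force":{"type":"number"}},"required":["increments"]}

```bash
mkdir -p pics; python3 - <<'E'
from bench import r, grab_frame
import cv2,numpy as np
print(r.get_obs())
for n in ("scene","top","wrist"):
    f=grab_frame(n); cv2.imwrite(f"pics/{n}0.png",f["color"]); np.savez(f"pics/{n}0.npz",**f)
    print(n,f["K"].tolist(),f["T"].round(3).tolist(),[k for k in f])
E
```

```text
{'clock': 0.0, 'joints': array([ 1.17887881,  0.4778416 ,  0.0223274 ,  1.55647872, -0.01152079,
        1.10929872, -0.08315068]), 'qvel': array([ 1.01310221e-03,  4.15564806e-04, -6.74544245e-04, -6.08501719e-04,
       -2.74159795e-05, -1.72197004e-03, -5.48028538e-04]), 'tau': array([-8.34118055e-05, -5.96450758e+01,  1.60782259e+00, -2.81188881e+01,
        1.24867281e-02,  9.47058492e-03, -5.46988034e-06]), 'tcp_pos': array([ 0.18884146, -0.64741046,  0.23028614]), 'orientation': array([-3.10817857e+00, -4.44018737e-01,  6.05509403e-04]), 'contact_force': array([ 0.72141215, -0.9123107 ,  0.38433256]), 'moment': array([-0.00420006, -0.00878663,  0.01071889]), 'grip_width': 0.08523384617136338}
scene [[452.8935026577198, 0.0, 288.3878624822544], [0.0, 452.8935026577198, 206.26774840039823], [0.0, 0.0, 1.0]] [[0.415, -0.761, 0.498, 1.08], [0.91, 0.341, -0.238, -0.257], [0.011, 0.552, 0.834, 1.111], [0.0, 0.0, 0.0, 1.0]] ['color', 'depth', 'K', 'T']
top [[459.7411634562728, 0.0, 280.7313515184972], [0.0, 459.7411634562728, 204.52820149958282], [0.0, 0.0, 1.0]] [[-0.007, 0.989, -0.149, 0.263], [-1.0, -0.007, -0.003, 0.051], [-0.004, 0.149, 0.989, 1.376], [0.0, 0.0, 0.0, 1.0]] ['color', 'depth', 'K', 'T']
wrist [[351.06172458795515, 0.0, 274.6175503458644], [0.0, 351.06172458795515, 216.3236736146083], [0.0, 0.0, 1.0]] [[0.28, 0.925, 0.257, 0.254], [-0.96, 0.27, 0.074, -0.629], [-0.001, -0.267, 0.964, 0.373], [0.0, 0.0, 0.0, 1.0]] ['color', 'depth', 'K', 'T']
```

View pics/scene0.png

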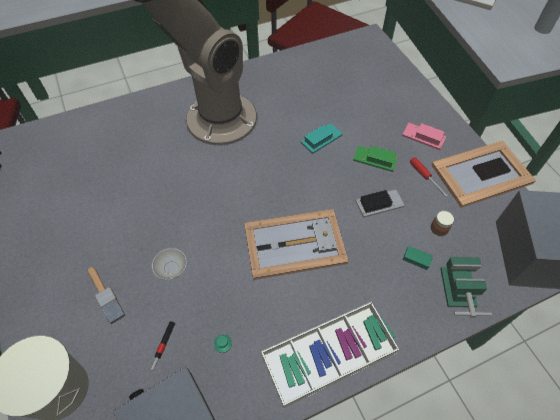

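View pics/top0.png

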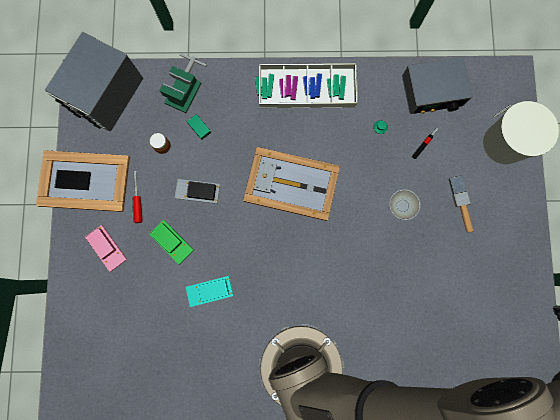

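View pics/wrist0.png

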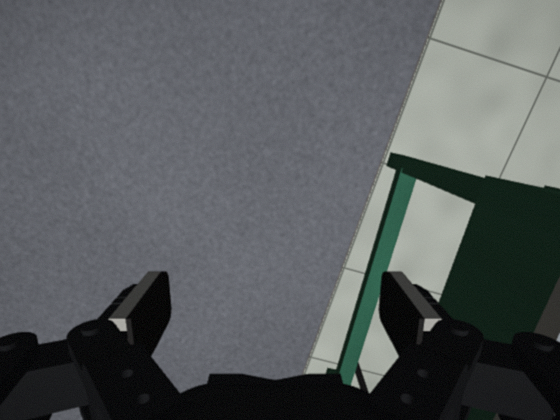

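```bash
cat > h.py <<'E'
import numpy as np,cv2
def ray(f,u,v,z):
    K,T=f["K"],f["T"]
    d=np.array([(u-K[0,2])/K[0,0],-(v-K[1,2])/K[1,1],-1.0])
    d=T[:3,:3]@d; o=T[:3,3]
    return o+d*(z-o[2])/d[2]
def cloud(f):
    K,T,D=f["K"],f["T"],f["depth"]
    v,u=np.mgrid[:D.shape[0],:D.shape[1]]
    P=np.stack([(u-K[0,2])/K[0,0]*D,-(v-K[1,2])/K[1,1]*D,-D],-1)
    return P@T[:3,:3].T+T[:3,3]
E
python3 - <<'E'
import numpy as np,cv2
f=np.load("pics/top0.npz")
for n,(a,b,c,d) in {"slab":(165,165,235,215),"tray":(235,140,350,230)}.items():
    im=f["color"][b:d,a:c]; s=700//(c-a); cv2.imwrite(f"pics/z_{n}.png",cv2.resize(im,None,fx=s,fy=s,interpolation=cv2.INTER_CUBIC)); print(n,s)
g=np.load("pics/scene0.npz")["color"]
cv2.imwrite("pics/z_sc.png",cv2.resize(g[180:290,230:420],None,fx=4,fy=4,interpolation=cv2.INTER_CUBIC))
E
```

```text
slab 10
tray 6
```

View pics/z_slab.png

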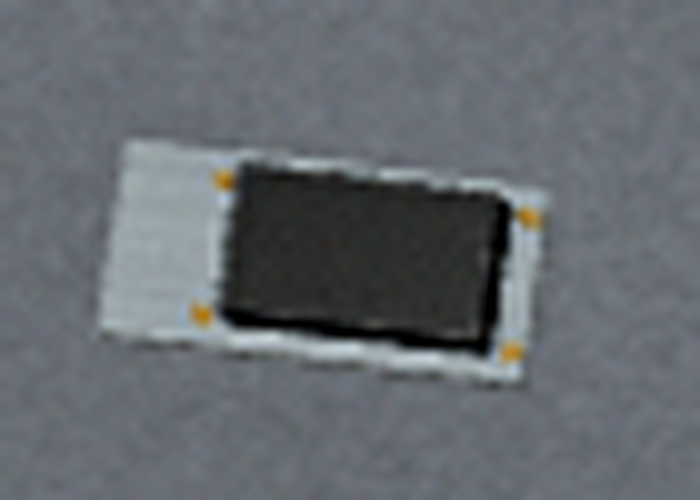

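View pics/z_tray.png

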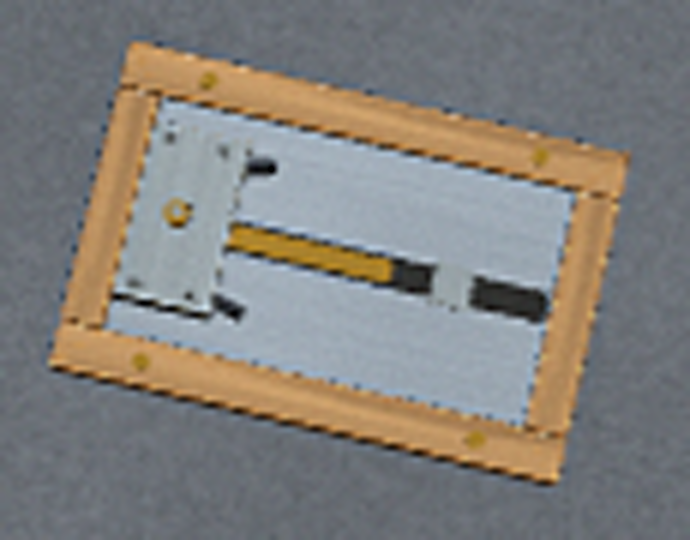

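View pics/z_sc.png

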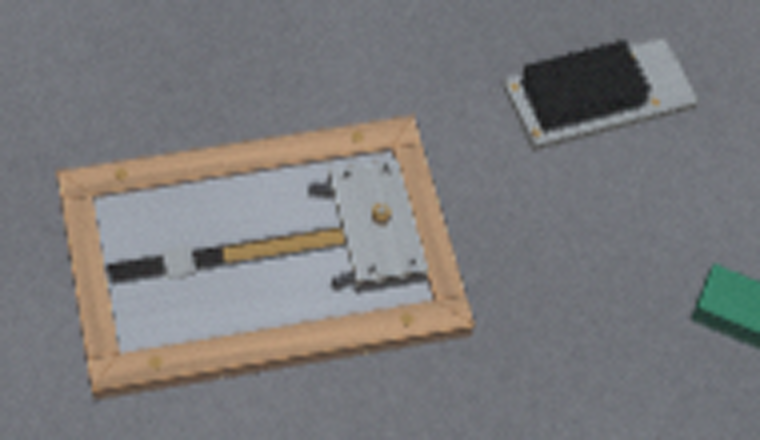

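```bash
cat >> h.py <<'E'
from scipy.optimize import least_squares
def fit(P,M):
    # P measured xy, M model xy -> x,y,yaw
    P=np.array(P)[:,:2];M=np.array(M,float)
    a=M-M.mean(0);b=P-P.mean(0)
    th=np.arctan2((a[:,0]*b[:,1]-a[:,1]*b[:,0]).sum(),(a*b).sum())
    R=np.array([[np.cos(th),-np.sin(th)],[np.sin(th),np.cos(th)]])
    t=P.mean(0)-R@M.mean(0)
    return t,th,P-(M@R.T+t)
E
python3 - <<'E'
from h import *
f=np.load("pics/top0.npz"); C=cloud(f)
def z(p,s,o): return [(p[0]+.5)/s-.5+o[0],(p[1]+.5)/s-.5+o[1]]
q=[z(p,10,(165,165)) for p in [(125,142),(100,330),(522,383),(550,188)]]
P=[ray(f,*a,.008) for a in q]
# top view: left=+y, up=+x. tongue->+y ; slab x=+Y, slab y = -X
M=[(.08,-.03),(.08,.03),(-.05,.03),(-.05,-.03)]
t,th,e=fit(P,M);print("slab",t,th,e.round(4).tolist())
q=[z(p,10,(165,165)) for p in [(240,162),(510,200),(490,340),(225,312)]]
print(fit([ray(f,*a,.032) for a in q],[(.04,-.023),(-.04,-.023),(-.04,.023),(.04,.023)]))
q=[z(p,6,(235,140)) for p in [(133,42),(630,153),(558,484),(50,366)]]
P=[ray(f,*a,.018) for a in q]
M=[(.13,-.086),(-.13,-.086),(-.13,.086),(.13,.086)]
t,th,e=fit(P,M);print("tray",t,th,e.round(4).tolist())
print(C[184:196:3,180:214:5,2].round(3)); print(C[170:200:5,260:330:8,2].round(3))
from scipy.spatial.transform import Rotation as R
from bench import r
print(R.from_rotvec(r.get_obs()["orientation"]).as_matrix().round(3))
E
```

```text
slab [0.51282274 0.29272025] 1.4472428534234931 [[-0.0008, 0.0005], [0.0009, -0.0009], [-0.0002, 0.0004], [0.0, 0.0001]]
(array([0.51231601, 0.29061545]), np.float64(1.4466924322939292), array([[ 1.92713104e-04,  1.34016838e-03],
       [-2.05685114e-03, -1.20981257e-05],
       [ 1.37801419e-03, -3.79966747e-04],
       [ 4.86123842e-04, -9.48103507e-04]]))
tray [0.53436588 0.02118873] 1.3341492627792364 [[-0.0008, -0.0012], [0.0005, 0.0009], [0.0001, 0.0005], [0.0002, -0.0002]]
[[0.009 0.007 0.032 0.032 0.038 0.033 0.031]
 [0.005 0.005 0.027 0.032 0.034 0.034 0.026]
 [0.007 0.009 0.03  0.029 0.035 0.028 0.032]
 [0.012 0.008 0.032 0.031 0.027 0.029 0.032]]
[[0.028 0.027 0.01  0.01  0.011 0.022 0.005 0.012 0.011]
 [0.031 0.028 0.008 0.012 0.011 0.011 0.009 0.013 0.015]
 [0.023 0.028 0.015 0.018 0.011 0.012 0.017 0.012 0.009]
 [0.024 0.026 0.011 0.009 0.009 0.01  0.017 0.017 0.013]
 [0.025 0.027 0.014 0.011 0.011 0.016 0.011 0.011 0.012]
 [0.013 0.007 0.01  0.003 0.014 0.006 0.011 0.008 0.014]]
[[ 0.96   0.28  -0.   ]
 [ 0.28  -0.96   0.001]
 [-0.    -0.001 -1.   ]]
```

```bash
cat >> h.py <<'E'
from scipy.spatial.transform import Rotation as Rot
def state():
    from bench import r
    o=r.get_obs(); M=Rot.from_rotvec(o["orientation"]).as_matrix()
    return o,M,np.arctan2(M[1,0],M[0,0])
def togo(target,yaw,n=1):
    """per-row tool-frame increments for n rows toward target (yaw of tool x in world), tool down"""
    o,M,y0=state()
    Rt=Rot.from_euler('z',yaw)*Rot.from_matrix(np.diag([1,-1,-1.]))
    R0=Rot.from_matrix(M); w=(R0.inv()*Rt).as_rotvec()
    d=np.array(target)-o["tcp_pos"]
    print("t%.2f"%o["clock"],"pos",o["tcp_pos"].round(4),"yaw %.4f"%y0,"tilt",M[:2,2].round(4),"F",o["contact_force"].round(1),"Mo",o["moment"].round(2),"w %.4f"%o["grip_width"],"q",o["joints"].round(2))
    print("total mm",(M.T@d*1000).round(1),"rot",w.round(4))
    for k in range(n):
        Rk=R0*Rot.from_rotvec(w*k/n)
        print("  ",(Rk.as_matrix().T@d*1000/n).round(1).tolist(),(w/n).round(3).tolist())
E
python3 -c "
from h import *
togo((.55,-.25,.25),.284,12)
"
```

```text
t0.15 pos [ 0.1889 -0.6476  0.2306] yaw 0.2838 tilt [-0.0005  0.0013] F [0.1 0.5 0.1] Mo [-0.04 -0.03  0.01] w 0.0852 q [ 1.18  0.48  0.02  1.56 -0.01  1.11 -0.08]
total mm [ 458.  -280.6  -19.1] rot [-0.0014  0.0001 -0.0002]
   [38.2, -23.4, -1.6] [-0.0, 0.0, -0.0]
   [38.2, -23.4, -1.6] [-0.0, 0.0, -0.0]
   [38.2, -23.4, -1.6] [-0.0, 0.0, -0.0]
   [38.2, -23.4, -1.6] [-0.0, 0.0, -0.0]
   [38.2, -23.4, -1.6] [-0.0, 0.0, -0.0]
   [38.2, -23.4, -1.6] [-0.0, 0.0, -0.0]
   [38.2, -23.4, -1.6] [-0.0, 0.0, -0.0]
   [38.2, -23.4, -1.6] [-0.0, 0.0, -0.0]
   [38.2, -23.4, -1.6] [-0.0, 0.0, -0.0]
   [38.2, -23.4, -1.6] [-0.0, 0.0, -0.0]
   [38.2, -23.4, -1.6] [-0.0, 0.0, -0.0]
   [38.2, -23.4, -1.6] [-0.0, 0.0, -0.0]
```

Emit:
play_rows(
  increments=[
    [38,-23,-2,0,0,0,0],
    [38,-23,-2,0,0,0,0],
    [38,-23,-2,0,0,0,0],
    [38,-23,-2,0,0,0,0],
    [38,-23,-2,0,0,0,0],
  ],
)

```text
clock: 0.65
tcp_pos: [0.3356, -0.4845, 0.2377]
orientation: [-3.111, -0.42, 0.01]
contact_force: [0.6, 0.0, 0.5]
grip_width: 0.0851
```

Emit:
play_rows(
  increments=[
    [38,-23,-2,0,0,0,0],
    [38,-23,-2,0,0,0,0],
    [38,-23,-2,0,0,0,0],
    [38,-23,-2,0,0,0,0],
    [38,-23,-2,0,0,0,0],
  ],
)

```text
clock: 1.15
tcp_pos: [0.4926, -0.3154, 0.2467]
orientation: [-3.111, -0.419, 0.011]
contact_force: [1.1, -0.9, 0.0]
grip_width: 0.0854
```

```bash
python3 -c "
from h import *
togo((.53,.21,.25),1.447,13)
"
```

```text
t1.15 pos [ 0.4926 -0.3154  0.2467] yaw 0.2675 tilt [-0.0076  0.0014] F [ 1.1 -0.9  0. ] Mo [-0.04  0.01 -0.01] w 0.0854 q [ 0.58  0.33 -0.15  1.75  0.05  1.08 -0.89]
total mm [ 174.9 -496.8   -2.8] rot [-0.0071  0.0041 -1.1795]
   [13.5, -38.2, -0.2] [-0.001, 0.0, -0.091]
   [16.9, -36.8, -0.2] [-0.001, 0.0, -0.091]
   [20.1, -35.2, -0.2] [-0.001, 0.0, -0.091]
   [23.2, -33.2, -0.3] [-0.001, 0.0, -0.091]
   [26.1, -31.0, -0.3] [-0.001, 0.0, -0.091]
   [28.8, -28.5, -0.3] [-0.001, 0.0, -0.091]
   [31.3, -25.7, -0.3] [-0.001, 0.0, -0.091]
   [33.5, -22.8, -0.3] [-0.001, 0.0, -0.091]
   [35.4, -19.7, -0.3] [-0.001, 0.0, -0.091]
   [37.1, -16.4, -0.3] [-0.001, 0.0, -0.091]
   [38.4, -12.9, -0.3] [-0.001, 0.0, -0.091]
   [39.4, -9.4, -0.3] [-0.001, 0.0, -0.091]
   [40.1, -5.8, -0.3] [-0.001, 0.0, -0.091]
```

Emit:
play_rows(
  increments=[
    [14,-38,0,0,0,-0.1,0],
    [17,-37,0,0,0,-0.1,0],
    [20,-35,0,0,0,-0.1,0],
    [23,-33,0,0,0,-0.1,0],
    [26,-31,0,0,0,-0.1,0],
  ],
)

```text
clock: 1.65
tcp_pos: [0.5057, -0.1041, 0.2462]
orientation: [-2.897, -1.206, 0.008]
contact_force: [1.8, -0.7, 0.1]
grip_width: 0.0855
```

Emit:
play_rows(
  increments=[
    [28,-28,0,0,0,-0.1,0],
    [31,-26,0,0,0,-0.1,0],
    [33,-23,0,0,0,-0.1,0],
    [35,-20,0,0,0,-0.1,0],
    [37,-16,0,0,0,-0.1,0],
  ],
)

```text
clock: 2.15
tcp_pos: [0.4976, 0.1045, 0.2463]
orientation: [-2.488, -1.91, 0.007]
contact_force: [0.7, -0.0, -0.5]
grip_width: 0.0854
```

```bash
python3 -c "
from h import *
togo((.52,.22,.25),1.447,5)
"
```

```text
t2.15 pos [0.4976 0.1045 0.2463] yaw 1.3096 tilt [-0.006  0.001] F [ 0.7 -0.  -0.5] Mo [-0.01 -0.04 -0.  ] w 0.0854 q [ 0.15  0.24 -0.55  1.9   0.14  1.05 -0.72]
total mm [117.4  -8.2  -3.7] rot [-0.0061  0.0002 -0.1374]
   [23.5, -1.6, -0.7] [-0.001, 0.0, -0.027]
   [23.5, -1.0, -0.7] [-0.001, 0.0, -0.027]
   [23.5, -0.3, -0.7] [-0.001, 0.0, -0.027]
   [23.5, 0.3, -0.7] [-0.001, 0.0, -0.027]
   [23.5, 1.0, -0.7] [-0.001, 0.0, -0.027]
```

```bash
cat > snap.py <<'E'
import sys,cv2,numpy as np
from bench import grab_frame
n,name=sys.argv[1:3]
f=grab_frame(n); cv2.imwrite(f"pics/{name}.png",cv2.resize(f["color"],(800,600),interpolation=cv2.INTER_CUBIC)); np.savez(f"pics/{name}.npz",**f)
E
python3 snap.py wrist w1
```

```text
(no output)
```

View pics/w1.png

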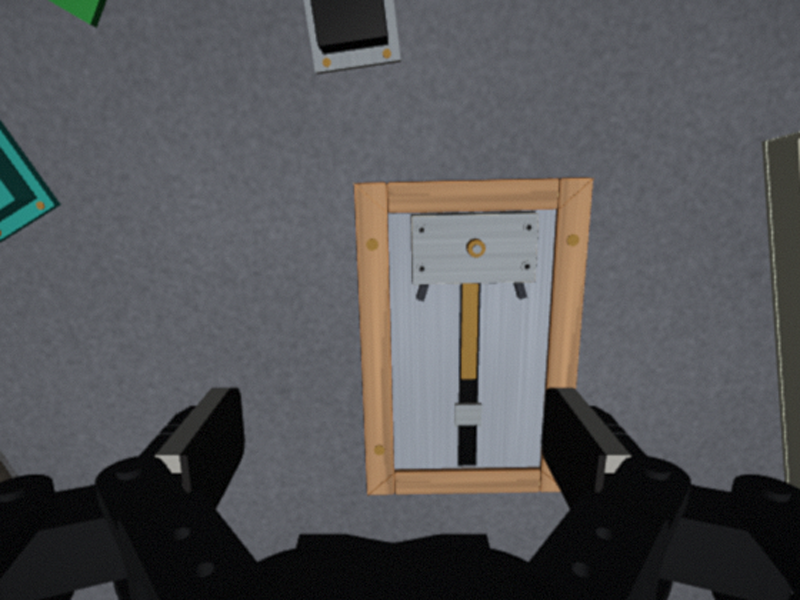

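Emit:
play_rows(
  increments=[
    [23,-2,-1,0,0,-0.035,0],
    [23,-1,-1,0,0,-0.035,0],
    [23,0,-1,0,0,-0.035,0],
    [23,0,-1,0,0,-0.035,0],
    [23,1,-1,0,0,-0.01,0],
  ],
)

```text
clock: 2.7
tcp_pos: [0.5136, 0.2293, 0.2513]
orientation: [-2.315, -2.112, 0.005]
contact_force: [0.1, 0.2, -0.5]
grip_width: 0.0851
```

```bash
python3 snap.py wrist w2; python3 -c "
from h import *
togo((.513,.292,.25),1.447,5)
"
```

```text
t2.75 pos [0.5133 0.234  0.2518] yaw 1.4833 tilt [-0.0069  0.0071] F [1.3 3.1 0.9] Mo [ 0.26 -0.06 -0.  ] w 0.0853 q [-0.04  0.34 -0.62  1.77  0.21  1.1  -0.81]
total mm [57.7 -5.3  2.2] rot [-0.0077 -0.0063  0.0364]
   [11.5, -1.1, 0.4] [-0.002, -0.001, 0.007]
   [11.5, -1.1, 0.4] [-0.002, -0.001, 0.007]
   [11.5, -1.2, 0.4] [-0.002, -0.001, 0.007]
   [11.5, -1.3, 0.4] [-0.002, -0.001, 0.007]
   [11.5, -1.4, 0.4] [-0.002, -0.001, 0.007]
```

View pics/w2.png

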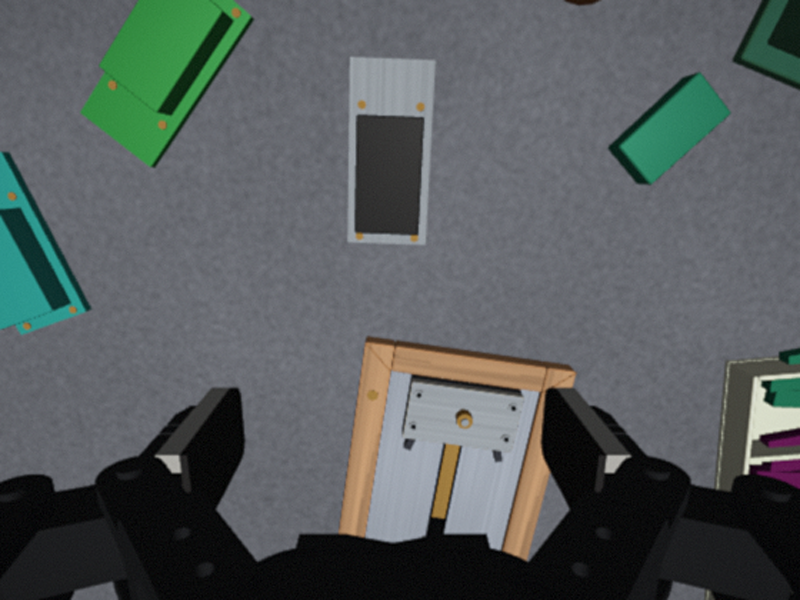

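```bash
python3 - <<'E'
from h import *
s=560/800
def p(f,a,z): return ray(f,(a[0]+.5)*s-.5,(a[1]+.5)*s-.5,z)
f=np.load("pics/w2.npz")
def show(n,x):
    t,th,e=x; print(n,t.round(4),round(th,4),(e*1000).round(1).tolist())
show("slab plate",fit([p(f,a,.008) for a in [(350,57),(435,61),(425,244),(347,242)]],[(.08,.03),(.08,-.03),(-.05,-.03),(-.05,.03)]))
show("slate top",fit([p(f,a,.032) for a in [(357,115),(424,117),(419,235),(356,233)]],[(.04,.023),(.04,-.023),(-.04,-.023),(-.04,.023)]))
f=np.load("pics/w1.npz")
show("tray",fit([p(f,a,.018) for a in [(355,184),(593,178),(368,494)]],[(.13,.086),(.13,-.086),(-.13,.086)]))
show("block",fit([p(f,a,.0295) for a in [(411,213),(538,212),(537,284),(412,282)]],[(.107,.045),(.107,-.045),(.057,-.045),(.057,.045)]))
show("bed",fit([p(f,a,.012) for a in [(389,212),(557,210),(541,467),(396,468)]],[(.108,.062),(.108,-.062),(-.108,-.062),(-.108,.062)]))
E
```

```text
slab plate [0.5146 0.2924] 1.4405 [[0.2, -0.1], [-0.1, -0.5], [0.1, 0.7], [-0.1, -0.1]]
slate top [0.5154 0.2923] 1.45 [[0.3, -0.2], [-0.3, -0.1], [-0.3, 0.2], [0.4, 0.2]]
tray [0.5378 0.0212] 1.333 [[0.5, -0.9], [-1.2, -0.4], [0.8, 1.3]]
block [0.5362 0.0221] 1.3169 [[-0.6, 0.6], [-1.0, 0.8], [1.3, -1.9], [0.3, 0.5]]
bed [0.5384 0.0206] 1.3311 [[-0.3, 0.7], [-0.5, -0.5], [0.1, -0.8], [0.6, 0.5]]
```

```bash
python3 -c "
from h import *
togo((.515,.2924,.08),1.444,5)
"
```

```text
t2.75 pos [0.5133 0.234  0.2518] yaw 1.4833 tilt [-0.0069  0.0071] F [1.3 3.1 0.9] Mo [ 0.26 -0.06 -0.  ] w 0.0853 q [-0.04  0.34 -0.62  1.77  0.21  1.1  -0.81]
total mm [ 57.2  -2.1 172.2] rot [-0.0077 -0.0063  0.0394]
   [11.4, -0.4, 34.4] [-0.002, -0.001, 0.008]
   [11.5, -0.6, 34.4] [-0.002, -0.001, 0.008]
   [11.5, -0.7, 34.4] [-0.002, -0.001, 0.008]
   [11.6, -0.8, 34.4] [-0.002, -0.001, 0.008]
   [11.6, -1.0, 34.4] [-0.002, -0.001, 0.008]
```

Emit:
play_rows(
  increments=[
    [14,0,34,-0.002,-0.001,0.008,0],
    [14,0,34,-0.002,-0.001,0.008,0],
    [14,-1,34,-0.002,-0.001,0.008,0],
    [10,-1,34,-0.002,-0.001,0.008,0],
    [5,-1,30,0,0,0.008,0],
  ],
)

```text
clock: 3.25
tcp_pos: [0.5205, 0.2956, 0.0852]
orientation: [2.362, 2.069, 0.02]
contact_force: [0.2, -0.2, -0.1]
grip_width: 0.0853
```

```bash
python3 -c "
from h import *
togo((.515,.2924,.08),1.444,1)
togo((.515,.2924,.013),1.444,5)
"; python3 snap.py wrist w3
```

```text
t3.25 pos [0.5205 0.2956 0.0852] yaw 1.4390 tilt [0.0106 0.0068] F [ 0.2 -0.2 -0.1] Mo [-0.06  0.   -0.03] w 0.0853 q [-0.22  0.58 -0.53  1.84  0.39  0.81 -1.08]
total mm [-3.9 -5.1  5.1] rot [ 0.0096 -0.0081 -0.0051]
   [-3.9, -5.1, 5.1] [0.01, -0.008, -0.005]
t3.25 pos [0.5205 0.2956 0.0852] yaw 1.4390 tilt [0.0106 0.0068] F [ 0.2 -0.2 -0.1] Mo [-0.06  0.   -0.03] w 0.0853 q [-0.22  0.58 -0.53  1.84  0.39  0.81 -1.08]
total mm [-4.4 -5.7 72.1] rot [ 0.0096 -0.0081 -0.0051]
   [-0.9, -1.1, 14.4] [0.002, -0.002, -0.001]
   [-0.9, -1.1, 14.4] [0.002, -0.002, -0.001]
   [-0.8, -1.1, 14.4] [0.002, -0.002, -0.001]
   [-0.8, -1.1, 14.4] [0.002, -0.002, -0.001]
   [-0.8, -1.0, 14.4] [0.002, -0.002, -0.001]
```

View pics/w3.png

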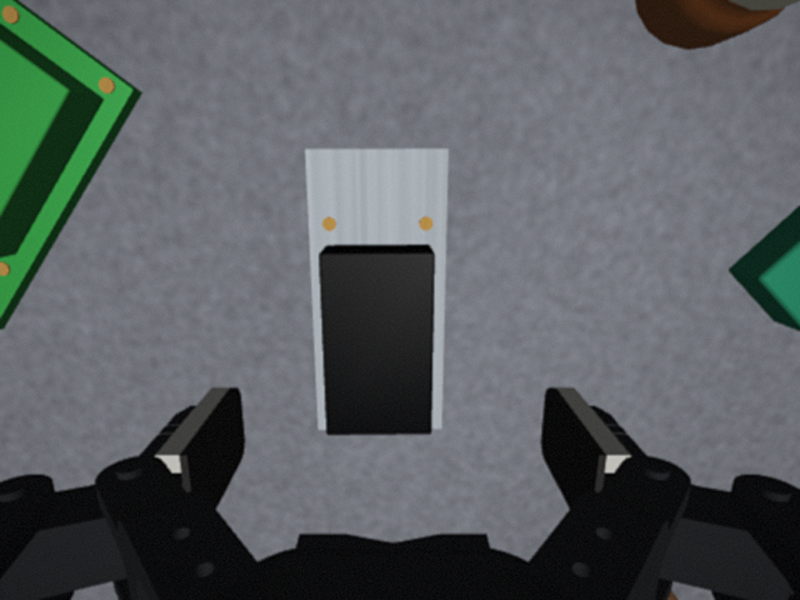

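Emit:
play_rows(
  increments=[
    [-3,-4,12,0.009,-0.008,-0.004,0],
    [-1,-1,10,0,0,0,0],
    [0,0,10,0,0,0,0],
    [0,0,5,0,0,0,0],
  ],
)

```text
clock: 3.7
tcp_pos: [0.5127, 0.2894, 0.0425]
orientation: [-2.359, -2.074, 0.011]
contact_force: [0.5, -1.1, 0.0]
grip_width: 0.0857
```

```bash
python3 -c "
from h import *
togo((.515,.2924,.013),1.444,3)
f=np.load('pics/w3.npz')
s=.7
P=lambda a,z: ray(f,(a[0]+.5)*s-.5,(a[1]+.5)*s-.5,z)
for x in (fit([P(a,.008) for a in [(305,149),(449,149),(441,430),(317,430)]],[(.08,.03),(.08,-.03),(-.05,-.03),(-.05,.03)]),fit([P(a,.032) for a in [(319,253),(434,253),(431,434),(327,434)]],[(.04,.023),(.04,-.023),(-.04,-.023),(-.04,.023)])): print(x[0],x[1],(x[2]*1000).round(1).tolist())
"
```

```text
t3.70 pos [0.5127 0.2894 0.0425] yaw 1.4423 tilt [-0.0059 -0.0041] F [ 0.5 -1.1  0. ] Mo [ 0.04 -0.03  0.01] w 0.0857 q [-0.24  0.63 -0.5   1.87  0.43  0.76 -1.11]
total mm [ 3.4  2.  29.5] rot [-0.0054  0.0048 -0.0018]
   [1.1, 0.7, 9.8] [-0.002, 0.002, -0.001]
   [1.1, 0.7, 9.8] [-0.002, 0.002, -0.001]
   [1.1, 0.6, 9.8] [-0.002, 0.002, -0.001]
[0.51432337 0.29233406] 1.4373270934983542 [[-0.2, 0.2], [0.2, 0.3], [0.2, -0.4], [-0.2, -0.1]]
[0.514574   0.29282822] 1.4414129490316636 [[0.2, -0.3], [-0.5, -0.5], [-0.3, 0.2], [0.6, 0.6]]
```

Emit:
play_rows(
  increments=[
    [2,1,10,-0.003,0.003,0,0],
    [1,0.5,10,-0.002,0.001,0,0],
    [0,0,6,0,0,0,0],
    [0,0,0,0,0,0,0],
    [0,0,0,0,0,0,0],
  ],
)

```text
clock: 4.2
tcp_pos: [0.5162, 0.2922, 0.0154]
orientation: [2.36, 2.072, 0.004]
contact_force: [-0.6, 0.3, 0.2]
grip_width: 0.0853
```

```bash
python3 -c "
from h import *
togo((.5145,.2925,.013),1.440,1)
"
```

```text
t4.20 pos [0.5162 0.2922 0.0154] yaw 1.4410 tilt [0.0026 0.0005] F [-0.6  0.3  0.2] Mo [0.01 0.03 0.01] w 0.0853 q [-0.26  0.67 -0.48  1.88  0.46  0.7  -1.14]
total mm [ 0.1 -1.8  2.4] rot [ 0.0025 -0.0008  0.001 ]
   [0.1, -1.8, 2.4] [0.003, -0.001, 0.001]
```

Emit:
play_rows(
  increments=[
    [0,-1.5,2,0.003,0,0,0],
    [0,0,0,0,0,0,0],
    [0,0,0,0,0,0,0],
  ],
)

```text
clock: 4.5
tcp_pos: [0.5151, 0.2928, 0.014]
orientation: [-2.36, -2.072, -0.002]
contact_force: [0.0, -0.4, -0.2]
grip_width: 0.0852
```

Emit:
play_rows(
  increments=[
    [0,0,0,0,0,0,255],
    [0,0,0,0,0,0,255],
    [0,0,0,0,0,0,255],
    [0,0,0,0,0,0,255],
    [0,0,0,0,0,0,255],
  ],
  force=40,
)

```text
clock: 5.0
tcp_pos: [0.5153, 0.2931, 0.0147]
orientation: [-2.36, -2.072, -0.004]
contact_force: [-0.7, -0.1, 0.2]
grip_width: 0.0448
```

Emit:
play_rows(
  increments=[
    [0,0,0,0,0,0,255],
    [0,0,0,0,0,0,255],
    [0,0,0,0,0,0,255],
  ],
)

```text
clock: 5.3
tcp_pos: [0.5154, 0.2931, 0.0147]
orientation: [-2.36, -2.072, -0.004]
contact_force: [0.2, 0.6, -0.6]
grip_width: 0.0449
```

```bash
python3 -c "
from h import *
togo((.5145,.2925,.013),1.440,1)
"; python3 snap.py wrist w4
```

```text
t5.30 pos [0.5154 0.2931 0.0147] yaw 1.4410 tilt [0.0013 0.0022] F [ 0.2  0.6 -0.6] Mo [ 0.02 -0.04 -0.02] w 0.0449 q [-0.26  0.67 -0.48  1.88  0.46  0.7  -1.14]
total mm [-0.7 -0.8  1.7] rot [ 0.001  -0.0023  0.001 ]
   [-0.7, -0.8, 1.7] [0.001, -0.002, 0.001]
```

View pics/w4.png

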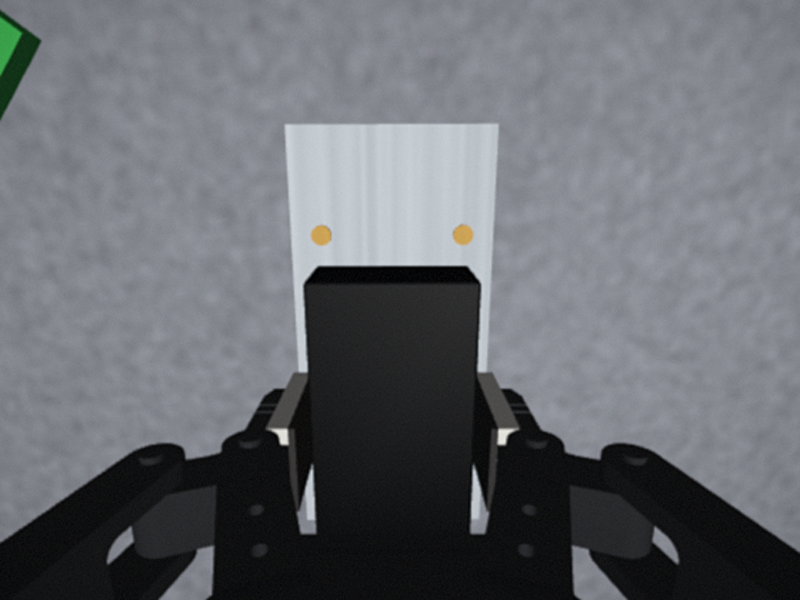

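```bash
python3 -c "
from h import *
f=np.load('pics/w4.npz')
s=.7
P=lambda a,z: ray(f,(a[0]+.5)*s-.5,(a[1]+.5)*s-.5,z)
o,M,y=state()
for a,z in [((285,124),.008),((498,124),.008),((305,284),.032),((480,284),.032),((321,235),.008),((463,235),.008)]: print(((P(a,z)-o['tcp_pos'])@M*1000).round(1))
# tray pose
T=np.array([.5375,.021]);th=1.332
c=np.array([np.cos(th),np.sin(th)])
g=T+c*-.045
print('grip target',g)
"
```

```text
[ 79.6 -30.2   6.9]
[79.6 29.6  7. ]
[ 39.1 -22.5 -17.2]
[ 39.   22.4 -17.1]
[ 48.6 -21.3   6.8]
[48.5 20.9  6.9]
grip target [ 0.526856   -0.02272305]
```

Emit:
play_rows(
  increments=[
    [0,0,-5,0,0,0,255],
    [0,0,-15,0,0,0,255],
    [0,0,-25,0,0,0,255],
    [0,0,-30,0,0,0,255],
    [0,0,-20,0,0,0,255],
  ],
)

```text
clock: 5.85
tcp_pos: [0.5109, 0.2897, 0.11]
orientation: [-2.358, -2.072, 0.017]
contact_force: [0.9, -0.0, -5.7]
grip_width: 0.0451
```

```bash
python3 -c "
from h import *
togo((.527,-.023,.11),1.332,10)
"
```

```text
t5.85 pos [0.5109 0.2897 0.11  ] yaw 1.4420 tilt [-0.0098 -0.0049] F [ 0.9 -0.  -5.7] Mo [ 0.02 -0.12 -0.04] w 0.0451 q [-0.2   0.54 -0.55  1.84  0.36  0.88 -1.05]
total mm [-308.    56.2    1.4] rot [-0.0088  0.0066  0.1099]
   [-30.8, 5.6, 0.1] [-0.001, 0.001, 0.011]
   [-30.7, 6.0, 0.1] [-0.001, 0.001, 0.011]
   [-30.7, 6.3, 0.1] [-0.001, 0.001, 0.011]
   [-30.6, 6.6, 0.1] [-0.001, 0.001, 0.011]
   [-30.5, 7.0, 0.1] [-0.001, 0.001, 0.011]
   [-30.4, 7.3, 0.1] [-0.001, 0.001, 0.011]
   [-30.4, 7.6, 0.1] [-0.001, 0.001, 0.011]
   [-30.3, 8.0, 0.0] [-0.001, 0.001, 0.011]
   [-30.2, 8.3, 0.0] [-0.001, 0.001, 0.011]
   [-30.1, 8.6, 0.0] [-0.001, 0.001, 0.011]
```

Emit:
play_rows(
  increments=[
    [-20,5,0,-0.002,0.002,0.011,255],
    [-30,6,0,-0.001,0.001,0.011,255],
    [-35,6,0,-0.001,0.001,0.011,255],
    [-35,7,0,-0.001,0.001,0.011,255],
    [-35,7,0,-0.001,0.001,0.011,255],
  ],
)

```text
clock: 6.35
tcp_pos: [0.5182, 0.1363, 0.1185]
orientation: [-2.403, -2.018, -0.016]
contact_force: [0.9, -0.7, -4.4]
grip_width: 0.0449
```

Emit:
play_rows(
  increments=[
    [-35,7,0,0,0,0.011,255],
    [-35,8,0,0,0,0.011,255],
    [-30,8,0,0,0,0.011,255],
    [-25,8,0,0,0,0.011,255],
    [-15,3,0,0,0,0.011,255],
  ],
)

```text
clock: 6.85
tcp_pos: [0.5222, -0.0179, 0.1209]
orientation: [-2.465, -1.945, -0.012]
contact_force: [0.3, 0.1, -5.0]
grip_width: 0.0452
```

```bash
python3 -c "
from h import *
togo((.527,-.023,.11),1.332,1)
"; python3 snap.py wrist w5;python3 snap.py top t5
```

```text
t6.85 pos [ 0.5222 -0.0179  0.1209] yaw 1.3362 tilt [0.0048 0.006 ] F [ 0.3  0.1 -5. ] Mo [-0.04  0.07 -0.03] w 0.0452 q [ 0.33  0.41 -0.51  1.99  0.27  0.79 -0.57]
total mm [-3.9  5.8 10.9] rot [ 0.0032 -0.0069  0.0041]
   [-3.9, 5.8, 10.9] [0.003, -0.007, 0.004]
```

View pics/w5.png

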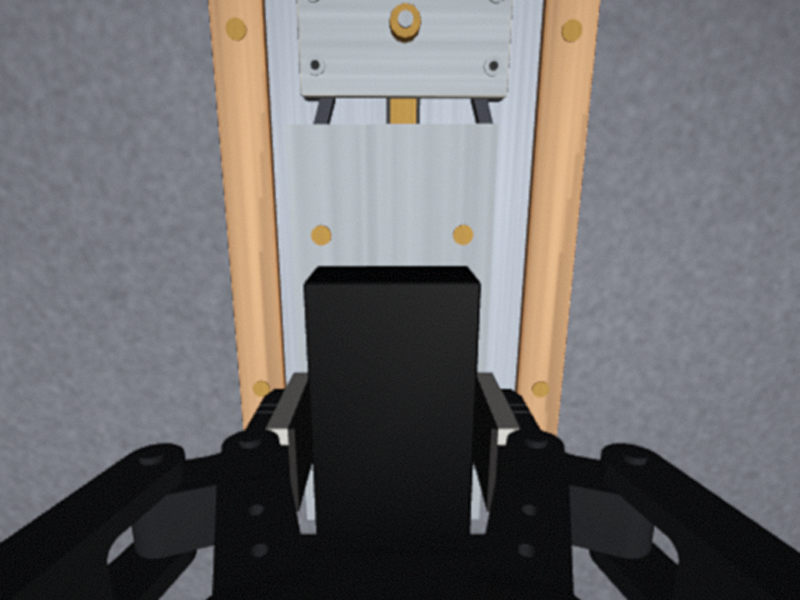

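```bash
python3 - <<'E'
from h import *
f=np.load('pics/w5.npz')
s=.7
cv2.imwrite("pics/w5z.png",cv2.resize(f["color"][0:120,130:440],None,fx=2.58,fy=2.58,interpolation=cv2.INTER_CUBIC))
P=lambda a,z: ray(f,(a[0]+.5)*s-.5,(a[1]+.5)*s-.5,z)
o,M,y=state()
for n,a,z in [("blkL",(299,96),.0295),("blkR",(510,96),.0295),("frL",(208,0),.018),("frR",(600,0),.018),("frL2",(243,420),.018),("frR2",(557,420),.018),("screwL",(235,30),.018),("screwR",(571,30),.018),("sL2",(261,388),.018),("sR2",(540,388),.018),("thumb",(405,20),.042),("bar",(403,110),.012)]:
    p=P(a,z); print(n,p.round(4),((p-o['tcp_pos'])@M*1000).round(1))
E
```

```text
blkL [0.5062 0.0874 0.0295] [ 98.5 -40.2  91.6]
blkR [0.5954 0.0661 0.0295] [98.6 51.5 91.9]
frL [0.4771 0.1359 0.018 ] [138.7 -79.9 103.2]
frR [0.6432 0.0963 0.018 ] [139.1  90.9 103.7]
frL2 [ 0.4297 -0.0598  0.018 ] [-62.6 -80.2 102. ]
frR2 [ 0.5948 -0.0998  0.018 ] [-62.9  89.6 102.4]
screwL [0.4848 0.1219 0.018 ] [127.  -69.1 103.2]
screwR [0.6292 0.0875 0.018 ] [127.3  79.3 103.6]
sL2 [ 0.4447 -0.0442  0.018 ] [-43.9 -69.3 102.1]
sR2 [ 0.5888 -0.079   0.018 ] [-44.1  78.9 102.5]
thumb [0.5566 0.1024 0.042 ] [124.9   5.3  79.4]
bar [0.5497 0.0732 0.012 ] [ 94.7   5.3 109.2]
```

View pics/w5z.png

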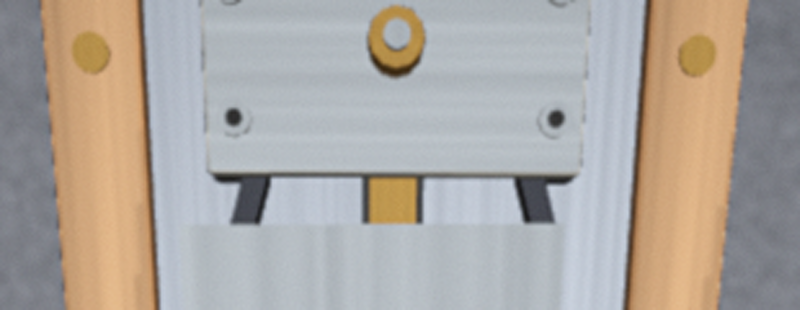

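Emit:
play_rows(
  increments=[
    [-4,5.5,10,0.003,-0.006,0.004,255],
    [0,0,15,0,0,0,255],
    [0,0,25,0,0,0,255],
    [0,0,20,0,0,0,255],
    [0,0,0,0,0,0,255],
  ],
)

```text
clock: 7.45
tcp_pos: [0.5267, -0.0173, 0.0462]
orientation: [-2.462, -1.947, -0.003]
contact_force: [-0.8, 0.7, -4.3]
grip_width: 0.045
```

```bash
python3 -c "
from h import *
togo((.5262,-.0241,.036),1.332,1)
"
```

```text
t7.45 pos [ 0.5267 -0.0173  0.0462] yaw 1.3380 tilt [0.0001 0.0034] F [-0.8  0.7 -4.3] Mo [-0.07  0.07  0.03] w 0.0450 q [ 0.28  0.54 -0.45  2.02  0.37  0.66 -0.64]
total mm [-6.7  1.  10.1] rot [-0.0007 -0.0033  0.006 ]
   [-6.7, 1.0, 10.1] [-0.001, -0.003, 0.006]
```

Emit:
play_rows(
  increments=[
    [-6,1,3,-0.001,-0.003,0.006,255],
    [-2,0,3,0,-0.002,0,255],
    [0,0,3,0,0,0,255],
    [0,0,0,0,0,0,255],
  ],
)

```text
clock: 7.85
tcp_pos: [0.5264, -0.0236, 0.0369]
orientation: [2.467, 1.944, -0.001]
contact_force: [-0.0, 1.1, -5.4]
grip_width: 0.0448
```

```bash
python3 -c "
from h import *
togo((.5262,-.0241,.028),1.332,1)
"; python3 snap.py wrist w6;python3 snap.py scene s6
```

```text
t7.85 pos [ 0.5264 -0.0236  0.0369] yaw 1.3350 tilt [ 0.0003 -0.0009] F [-0.   1.1 -5.4] Mo [-0.04  0.04 -0.07] w 0.0448 q [ 0.28  0.55 -0.44  2.03  0.38  0.64 -0.65]
total mm [-0.6 -0.   8.9] rot [0.0005 0.0009 0.003 ]
   [-0.6, -0.0, 8.9] [0.0, 0.001, 0.003]
```

View pics/w6.png

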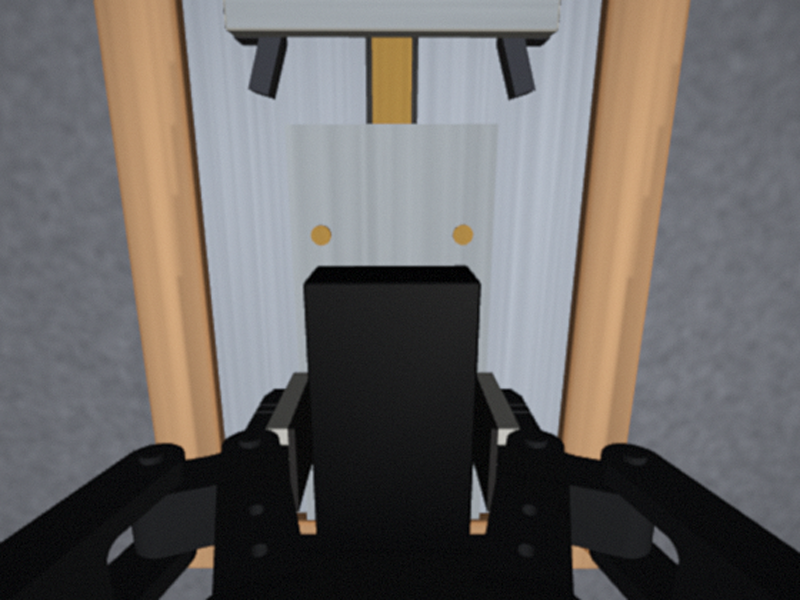

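```bash
python3 -c "
import cv2
g=cv2.imread('pics/s6.png');cv2.imwrite('pics/s6z.png',g[240:420,320:540].repeat(3,0).repeat(3,1))"
```

```text
(no output)
```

View pics/s6z.png

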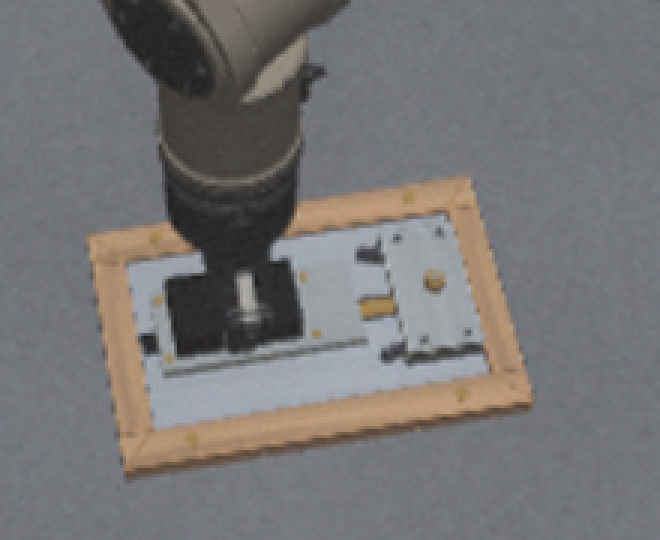

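Emit:
play_rows(
  increments=[
    [0,0,3,0,0,0.002,255],
    [0,0,3,0,0,0.001,255],
    [0,0,2,0,0,0,255],
    [0,0,0,0,0,0,255],
  ],
)

```text
clock: 8.35
tcp_pos: [0.5277, -0.0236, 0.0297]
orientation: [2.469, 1.939, 0.003]
contact_force: [-0.3, 0.0, -4.1]
grip_width: 0.0451
```

```bash
python3 -c "
from h import *
togo((.5262,-.0241,.0267),1.332,1)
"
```

```text
t8.35 pos [ 0.5277 -0.0236  0.0297] yaw 1.3314 tilt [ 0.0034 -0.0009] F [-0.3  0.  -4.1] Mo [-0.05  0.08 -0.05] w 0.0451 q [ 0.27  0.56 -0.43  2.03  0.39  0.63 -0.66]
total mm [-0.9 -1.3  3. ] rot [ 0.0035  0.0001 -0.0006]
   [-0.9, -1.3, 3.0] [0.003, 0.0, -0.001]
```

Emit:
play_rows(
  increments=[
    [-0.5,-1,1,0.003,0,0,255],
    [0,0,1,0,0,0,255],
    [0,0,0,0,0,0,255],
  ],
)

```text
clock: 8.65
tcp_pos: [0.5268, -0.0238, 0.0277]
orientation: [2.47, 1.94, 0.001]
contact_force: [0.9, 0.5, -4.4]
grip_width: 0.0452
```

Emit:
play_rows(
  increments=[
    [0,0,0.7,0,0,0,255],
    [0,0,0,0,0,0,255],
  ],
)

```text
clock: 8.85
tcp_pos: [0.5268, -0.0238, 0.027]
orientation: [2.47, 1.94, 0.001]
contact_force: [0.0, 0.7, -3.7]
grip_width: 0.0452
```

```bash
python3 -c "
from h import *
togo((.5262,-.0241,.0267),1.332,1)
"
```

```text
t8.85 pos [ 0.5268 -0.0238  0.027 ] yaw 1.3314 tilt [ 0.0007 -0.0001] F [ 0.   0.7 -3.7] Mo [0.01 0.1  0.01] w 0.0452 q [ 0.27  0.57 -0.43  2.03  0.39  0.62 -0.66]
total mm [-0.5 -0.5  0.3] rot [ 0.0007 -0.     -0.0006]
   [-0.5, -0.5, 0.3] [0.001, -0.0, -0.001]
```

Emit:
play_rows(
  increments=[
    [0,-0.5,0.5,0,0,0,255],
    [0,0,0,0,0,0,255],
  ],
)

```text
clock: 9.05
tcp_pos: [0.5267, -0.0238, 0.0268]
orientation: [2.47, 1.939, 0.002]
contact_force: [-0.7, 0.1, -2.3]
grip_width: 0.0449
```

Emit:
play_rows(
  increments=[
    [0,0,0.4,0,0,0,255],
    [0,0,0,0,0,0,255],
  ],
)

```text
clock: 9.25
tcp_pos: [0.5267, -0.0238, 0.0268]
orientation: [2.47, 1.939, 0.001]
contact_force: [-0.1, -0.0, -3.3]
grip_width: 0.0448
```

```bash
python3 -c "
from h import *
togo((.5262,-.0241,.0267),1.332,1)
"
```

```text
t9.25 pos [ 0.5267 -0.0238  0.0268] yaw 1.3312 tilt [ 0.0016 -0.0006] F [-0.1 -0.  -3.3] Mo [-0.   0.1 -0. ] w 0.0448 q [ 0.27  0.57 -0.43  2.03  0.39  0.62 -0.66]
total mm [-0.4 -0.4  0.1] rot [ 0.0017  0.0002 -0.0008]
   [-0.4, -0.4, 0.1] [0.002, 0.0, -0.001]
```

Emit:
play_rows(
  increments=[
    [0,-0.3,0.8,0.001,0,0,255],
    [0,0,0,0,0,0,255],
  ],
)

```text
clock: 9.45
tcp_pos: [0.5268, -0.0238, 0.0268]
orientation: [2.47, 1.939, 0.001]
contact_force: [0.2, 0.4, -2.7]
grip_width: 0.0451
```

Emit:
play_rows(
  increments=[
    [0,0,1,0,0,0,255],
  ],
)

```text
clock: 9.55
tcp_pos: [0.5269, -0.0238, 0.0266]
orientation: [2.47, 1.939, 0.0]
contact_force: [-6.5, -1.2, 18.8]
grip_width: 0.0449
```

```bash
python3 -c "
from h import *
togo((.5262,-.0241,.0267),1.332,1)
"
```

```text
t9.55 pos [ 0.5269 -0.0238  0.0266] yaw 1.3311 tilt [ 0.0012 -0.0014] F [-6.5 -1.2 18.8] Mo [-0.05  1.58  0.04] w 0.0449 q [ 0.27  0.57 -0.43  2.03  0.39  0.62 -0.67]
total mm [-0.5 -0.5 -0.1] rot [ 0.0015  0.0011 -0.0009]
   [-0.5, -0.5, -0.1] [0.002, 0.001, -0.001]
```

Emit:
play_rows(
  increments=[
    [0,0,0,0,0,0,255],
    [2,-0.3,0.1,0.001,0,0,255],
    [3,-0.3,0.1,0,0,0,255],
    [3,0,0.1,0,0,0,255],
    [0,0,0,0,0,0,255],
  ],
)

```text
clock: 10.05
tcp_pos: [0.5287, -0.0177, 0.0267]
orientation: [2.471, 1.935, -0.003]
contact_force: [0.1, 0.2, 0.5]
grip_width: 0.045
```

```bash
cat > st.py <<'E'
from h import *
o,M,y=state()
d=np.array([.2365,.9716]);n=np.array([.9716,-.2365]);p=o["tcp_pos"][:2];F=o["contact_force"]
print("t%.2f depth(mm) %.2f lat err %.2f (tool y corr = -err) z %.2f yawerr %.4f tilt x %.4f y %.4f"%(o["clock"],(p@d+.0796-.2046)*1e3,(p@n-.517)*1e3,o["tcp_pos"][2]*1e3,y-1.332,M[:2,2]@d,M[:2,2]@n),"F along %.1f lat %.1f z %.1f"%(F[:2]@d,F[:2]@n,F[2]),"Mo",o["moment"].round(2),"w",round(o["grip_width"]*1e3,1))
E
python3 st.py
```

```text
t10.05 depth(mm) -17.16 lat err 0.87 (tool y corr = -err) z 26.69 yawerr -0.0032 tilt x -0.0037 y 0.0016 F along 0.2 lat 0.1 z 0.5 Mo [0.18 0.27 0.06] w 45.0
```

Emit:
play_rows(
  increments=[
    [3,-0.7,0,0.001,0.002,-0.003,255],
    [4,-0.3,0,0,0.001,0,255],
    [3,0,0.1,0,0,0,255],
    [0,0,0,0,0,0,255],
  ],
)

```text
clock: 10.45
tcp_pos: [0.5308, -0.0074, 0.0267]
orientation: [2.469, 1.94, 0.0]
contact_force: [-0.2, -1.9, 1.2]
grip_width: 0.0451
```

```bash
python3 st.py; python3 snap.py wrist w7
```

```text
t10.45 depth(mm) -6.62 lat err 0.43 (tool y corr = -err) z 26.70 yawerr -0.0003 tilt x -0.0008 y 0.0014 F along -1.9 lat 0.2 z 1.2 Mo [-0.34  0.11 -0.01] w 45.1
```

View pics/w7.png

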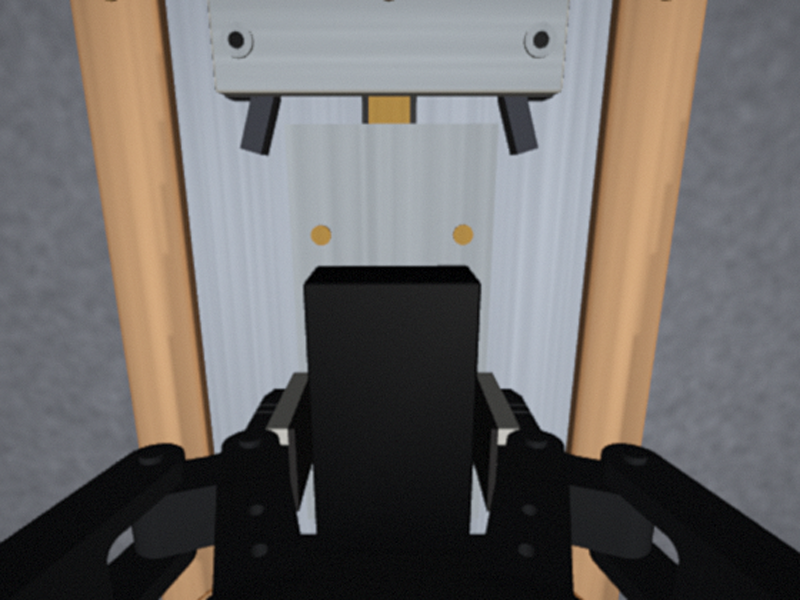

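Emit:
play_rows(
  increments=[
    [2.5,-0.6,0,0.001,0.001,0,255],
    [2.5,-0.2,0.1,0,0,0,255],
    [2,0,0.1,0,0,0,255],
    [0,0,0,0,0,0,255],
  ],
)

```text
clock: 10.9
tcp_pos: [0.5319, -0.0007, 0.0267]
orientation: [2.471, 1.939, 0.0]
contact_force: [0.6, -2.7, 0.8]
grip_width: 0.0447
```

```bash
python3 st.py
```

```text
t10.90 depth(mm) 0.14 lat err -0.07 (tool y corr = -err) z 26.68 yawerr -0.0011 tilt x -0.0005 y 0.0008 F along -2.4 lat 1.2 z 0.8 Mo [-0.41  0.    0.  ] w 44.7
```

Aligned to within 0.1 mm at the mouth; entering.

Emit:
play_rows(
  increments=[
    [2,0,0,0,0,-0.001,255],
    [2,0,0,0,0,0,255],
    [2,0,0,0,0,0,255],
    [0,0,0,0,0,0,255],
  ],
)

```text
clock: 11.3
tcp_pos: [0.5334, 0.0054, 0.0267]
orientation: [2.47, 1.94, -0.0]
contact_force: [-0.4, -2.2, 2.0]
grip_width: 0.0451
```

```bash
python3 st.py
```

```text
t11.30 depth(mm) 6.42 lat err -0.06 (tool y corr = -err) z 26.68 yawerr -0.0003 tilt x -0.0008 y 0.0008 F along -2.3 lat 0.2 z 2.0 Mo [-0.5   0.05 -0.04] w 45.1
```

Emit:
play_rows(
  increments=[
    [2,0,-0.05,0,0.001,0,255],
    [2,0,0,0,0,0,255],
    [2,0,0,0,0,0,255],
    [2,0,0,0,0,0,255],
    [0,0,0,0,0,0,255],
  ],
)

```text
clock: 11.8
tcp_pos: [0.5354, 0.014, 0.0267]
orientation: [2.47, 1.94, 0.001]
contact_force: [-0.5, -3.5, 2.7]
grip_width: 0.0454
```

```bash
python3 st.py
```

```text
t11.80 depth(mm) 15.18 lat err -0.13 (tool y corr = -err) z 26.70 yawerr -0.0003 tilt x 0.0003 y 0.0006 F along -3.5 lat 0.3 z 2.7 Mo [-0.52  0.05 -0.08] w 45.4
```

Emit:
play_rows(
  increments=[
    [1,0,-0.05,0,0,0,255],
    [1,0,0,0,0,0,255],
    [1,0,0,0,0,0,255],
  ],
)

```text
clock: 12.1
tcp_pos: [0.536, 0.0168, 0.0267]
orientation: [2.47, 1.94, 0.0]
contact_force: [-1.2, -4.6, 2.4]
grip_width: 0.045
```

Emit:
play_rows(
  increments=[
    [1,0,-0.05,0,0,0,255],
    [1,0,0,0,0,0,255],
    [1,0,0,0,0,0,255],
  ],
)

```text
clock: 12.4
tcp_pos: [0.5367, 0.0199, 0.0267]
orientation: [2.471, 1.94, 0.0]
contact_force: [-1.7, -3.8, 1.9]
grip_width: 0.0451
```

```bash
python3 st.py
```

```text
t12.40 depth(mm) 21.28 lat err -0.28 (tool y corr = -err) z 26.67 yawerr -0.0007 tilt x -0.0001 y 0.0003 F along -4.1 lat -0.7 z 1.9 Mo [-0.78  0.12 -0.04] w 45.1
```

Emit:
play_rows(
  increments=[
    [1,0.2,-0.05,0,0,0,255],
    [1,0,0,0,0,0,255],
    [1,0,0,0,0,0,255],
  ],
)

```text
clock: 12.7
tcp_pos: [0.5375, 0.023, 0.0267]
orientation: [2.471, 1.94, -0.0]
contact_force: [-1.1, -4.4, 3.4]
grip_width: 0.0453
```

Emit:
play_rows(
  increments=[
    [1,0,-0.05,0,0,0,255],
    [1,0,0,0,0,0,255],
  ],
)

```text
clock: 12.9
tcp_pos: [0.5381, 0.0253, 0.0267]
orientation: [2.471, 1.94, 0.0]
contact_force: [-0.4, -4.0, 2.6]
grip_width: 0.0449
```

```bash
python3 st.py
```

```text
t12.90 depth(mm) 26.79 lat err -0.19 (tool y corr = -err) z 26.69 yawerr -0.0008 tilt x 0.0000 y 0.0001 F along -4.0 lat 0.5 z 2.6 Mo [-0.8   0.09 -0.04] w 44.9
```

Emit:
play_rows(
  increments=[
    [1,0,-0.05,0,0,-0.001,255],
    [1,0,0,0,0,0,255],
  ],
)

```text
clock: 13.1
tcp_pos: [0.5384, 0.0268, 0.0267]
orientation: [2.47, 1.941, -0.001]
contact_force: [-2.2, -7.2, 4.6]
grip_width: 0.045
```

Emit:
play_rows(
  increments=[
    [1,0,-0.05,0,0,0,255],
    [1,0,0,0,0,0,255],
  ],
)

```text
clock: 13.3
tcp_pos: [0.5384, 0.0268, 0.0267]
orientation: [2.469, 1.939, -0.006]
contact_force: [-1.4, -5.7, 4.5]
grip_width: 0.0451
```

```bash
python3 st.py
```

```text
t13.30 depth(mm) 28.38 lat err -0.24 (tool y corr = -err) z 26.69 yawerr -0.0004 tilt x -0.0041 y -0.0009 F along -5.9 lat -0.0 z 4.5 Mo [-1.3   0.18  0.09] w 45.1
```

Emit:
play_rows(
  increments=[
    [1,0,-0.05,0,0.003,0,255],
    [1,0,0,0,0,0,255],
  ],
)

```text
clock: 13.5
tcp_pos: [0.5384, 0.0268, 0.0267]
orientation: [2.47, 1.939, -0.006]
contact_force: [-2.0, -5.4, 4.0]
grip_width: 0.0449
```

```bash
python3 st.py; python3 snap.py wrist w8;python3 snap.py scene s8;python3 -c "
import cv2
g=cv2.imread('pics/s8.png');cv2.imwrite('pics/s8z.png',g[240:420,320:540].repeat(3,0).repeat(3,1))"
```

```text
t13.50 depth(mm) 28.34 lat err -0.25 (tool y corr = -err) z 26.69 yawerr -0.0008 tilt x -0.0041 y -0.0014 F along -5.7 lat -0.7 z 4.0 Mo [-1.15  0.06  0.19] w 44.9
```

View pics/w8.png

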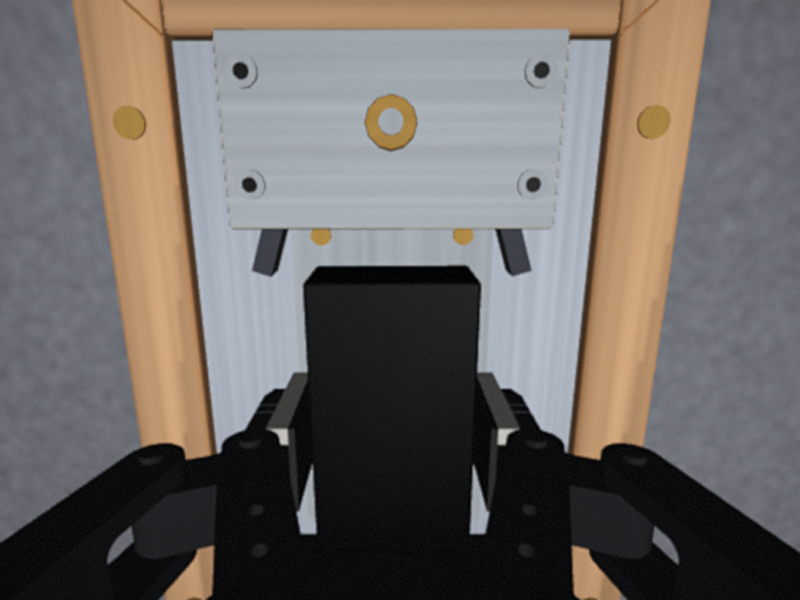

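View pics/s8z.png

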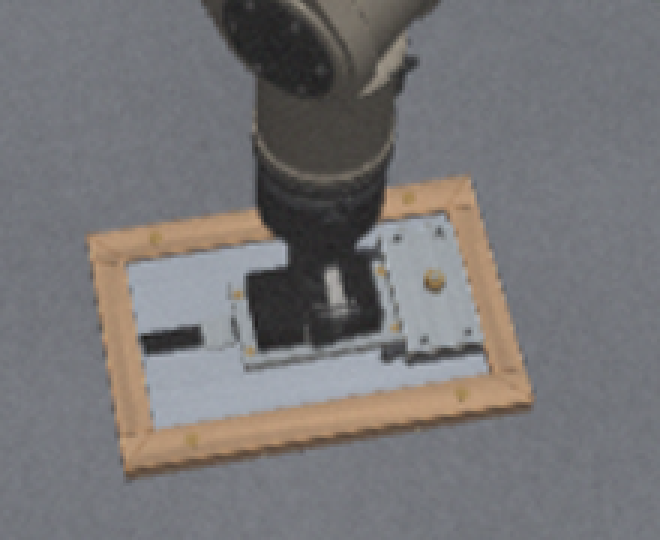

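```bash
python3 - <<'E'
from h import *
s=.7
f=np.load('pics/w1.npz')
d=np.array([.2365,.9716])
for a,z in [((468,403),.016),((468,425),.012)]:
    p=ray(f,(a[0]+.5)*s-.5,(a[1]+.5)*s-.5,z); print(p, "rel mouth", (p[:2]@d-.2046)*1e3)
f=np.load('pics/w1.npz')["color"]
cv2.imwrite("pics/w1c.png",cv2.resize(f[190:340,260:400],None,fx=5,fy=4,interpolation=cv2.INTER_CUBIC))
f=np.load('pics/s8.npz')["color"]
cv2.imwrite("pics/s8c.png",cv2.resize(f[220:270,250:330],None,fx=10,fy=10,interpolation=cv2.INTER_CUBIC))
f=np.load('pics/s8.npz');print(f["color"].shape)
E
grep -c . st.py
```

```text
[ 0.52590003 -0.02321287  0.016     ] rel mouth -102.77826956347042
[ 0.52159631 -0.04490055  0.012     ] rel mouth -124.86785221891414
(420, 560, 3)
4
```

View pics/w1c.png

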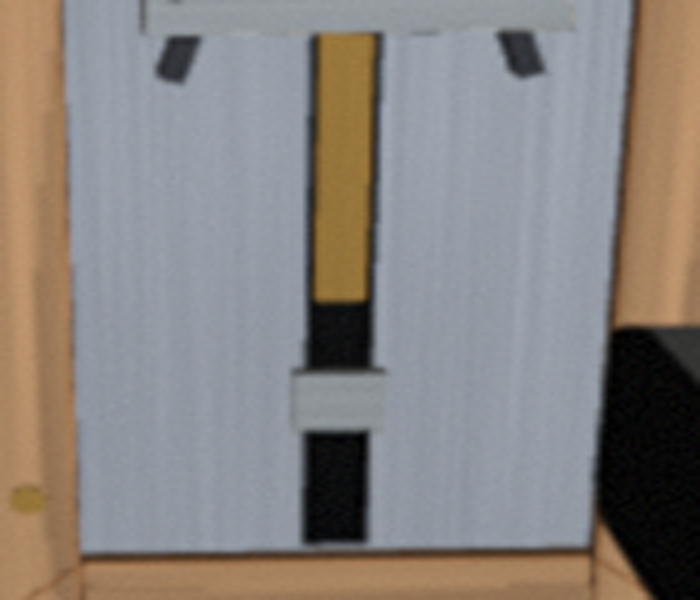

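View pics/s8c.png

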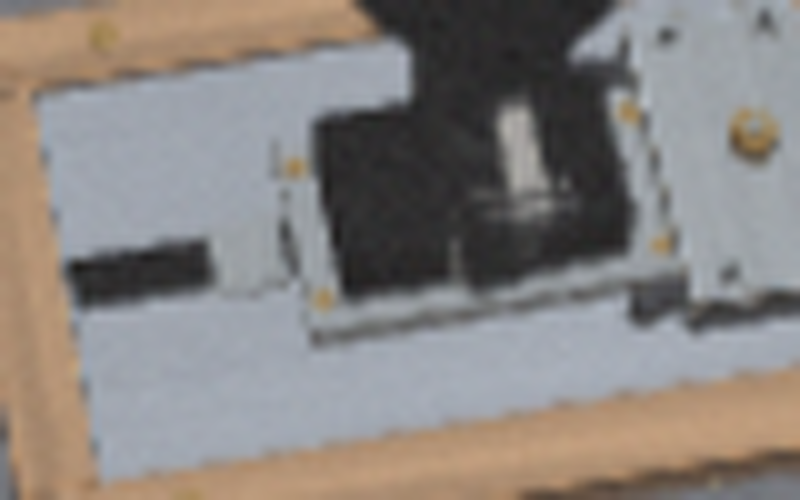

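Emit:
play_rows(
  increments=[
    [2,0,-0.1,0,0,0,255],
    [2,0,-0.1,0,0,0,255],
  ],
)

```text
clock: 13.8
tcp_pos: [0.5384, 0.0268, 0.0267]
orientation: [2.469, 1.936, -0.015]
contact_force: [-3.1, -8.9, 4.6]
grip_width: 0.0453
```

```bash
python3 st.py
```

```text
t13.80 depth(mm) 28.35 lat err -0.27 (tool y corr = -err) z 26.74 yawerr -0.0021 tilt x -0.0099 y -0.0026 F along -9.4 lat -0.9 z 4.6 Mo [-1.63  0.16  0.2 ] w 45.3
```

Emit:
play_rows(
  increments=[
    [2,0,0,0,0.01,0,255],
    [3,0,0,0,0.01,0,255],
    [3,0,0,0,0.01,0,255],
  ],
)

```text
clock: 14.1
tcp_pos: [0.5384, 0.027, 0.0267]
orientation: [-2.467, -1.931, -0.006]
contact_force: [-3.2, -10.1, 6.7]
grip_width: 0.0451
```

```bash
python3 st.py
```

```text
t14.10 depth(mm) 28.56 lat err -0.29 (tool y corr = -err) z 26.75 yawerr -0.0036 tilt x 0.0088 y -0.0046 F along -10.6 lat -0.7 z 6.7 Mo [-2.52  0.29  0.43] w 45.1
```

Emit:
play_rows(
  increments=[
    [0.5,0,0,-0.003,-0.008,-0.003,255],
    [0.5,0,0,-0.002,0,0,255],
    [0,0,0,0,0,0,255],
  ],
)

```text
clock: 14.4
tcp_pos: [0.5383, 0.0268, 0.0267]
orientation: [2.471, 1.938, -0.001]
contact_force: [-0.1, -4.1, 2.6]
grip_width: 0.0449
```

```bash
python3 st.py
```

```text
t14.40 depth(mm) 28.37 lat err -0.30 (tool y corr = -err) z 26.68 yawerr -0.0019 tilt x -0.0008 y 0.0003 F along -4.0 lat 0.9 z 2.6 Mo [-0.83  0.08 -0.07] w 44.9
```

Emit:
play_rows(
  increments=[
    [0,0,0,0,0,0,60],
    [0,0,0,0,0,0,60],
    [0,0,0,0,0,0,60],
    [0,0,0,0,0,0,60],
  ],
)

```text
clock: 14.8
tcp_pos: [0.539, 0.0318, 0.0267]
orientation: [-2.466, -1.943, -0.007]
contact_force: [0.5, 0.3, 1.0]
grip_width: 0.0655
```

```bash
python3 st.py
```

```text
t14.80 depth(mm) 33.40 lat err -0.80 (tool y corr = -err) z 26.66 yawerr 0.0025 tilt x 0.0048 y 0.0010 F along 0.4 lat 0.4 z 1.0 Mo [0.03 0.01 0.04] w 65.5
```

Emit:
play_rows(
  increments=[
    [0,0.5,-5,0,0,0,60],
    [0,0,-20,0,0,0,60],
    [0,0,-30,0,0,0,60],
    [0,0,-35,0,0,0,60],
    [-20,0,-40,0,0,0,60],
  ],
)

```text
clock: 15.3
tcp_pos: [0.5313, 0.0155, 0.1567]
orientation: [-2.452, -1.946, 0.003]
contact_force: [2.2, -0.8, 1.3]
grip_width: 0.0656
```

Emit:
play_rows(
  increments=[
    [-30,0,-10,0,0,0,60],
    [-30,0,0,0,0,0,60],
    [-30,0,0,0,0,0,60],
    [0,0,0,0,0,0,60],
  ],
)

```text
clock: 15.7
tcp_pos: [0.5144, -0.076, 0.1751]
orientation: [-2.46, -1.952, -0.013]
contact_force: [-0.2, -0.5, -0.2]
grip_width: 0.0651
```

```bash
python3 st.py; python3 snap.py wrist w9; python3 - <<'E'
from h import *
from bench import grab_frame
f=grab_frame("scene");np.savez("pics/s9.npz",**f)
cv2.imwrite("pics/s9c.png",cv2.resize(f["color"][200:280,240:350],None,fx=7,fy=7,interpolation=cv2.INTER_CUBIC))
E
```

```text
t15.70 depth(mm) -77.15 lat err 0.74 (tool y corr = -err) z 175.07 yawerr 0.0097 tilt x 0.0073 y 0.0042 F along -0.5 lat -0.1 z -0.2 Mo [ 0.02 -0.01  0.  ] w 65.1
```

View pics/w9.png

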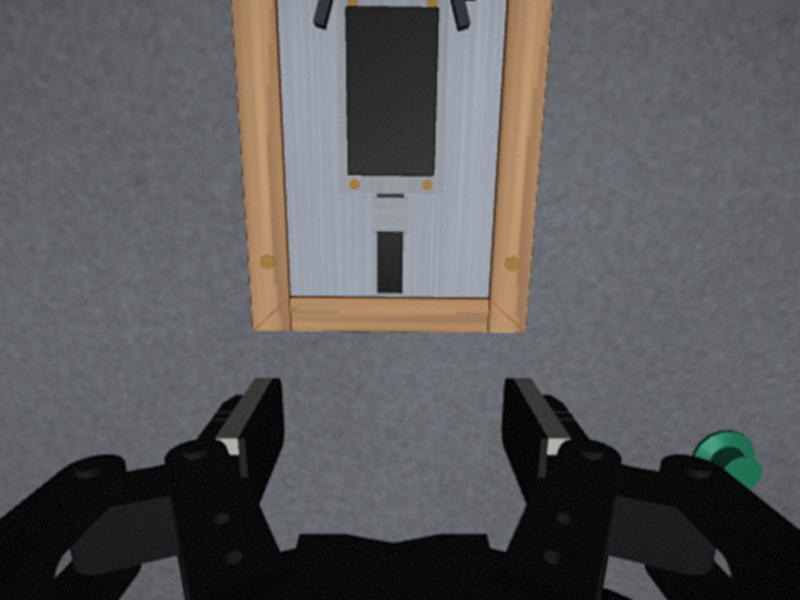

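View pics/s9c.png

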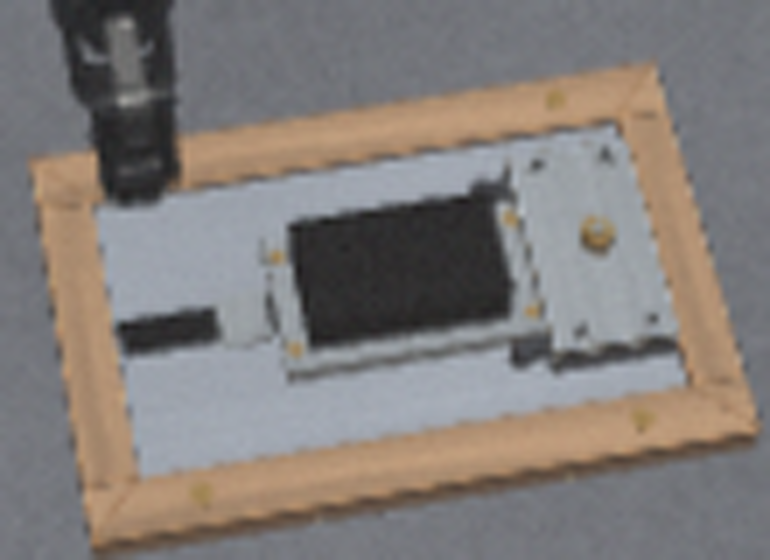

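Emit:
play_rows(
  increments=[
    [-10,0,20,0.004,-0.007,0.009,60],
    [-10,0,30,0,0,0,60],
    [0,0,20,0,0,0,60],
    [0,0,0,0,0,0,60],
    [0,0,0,0,0,0,60],
  ],
)

```text
clock: 16.3
tcp_pos: [0.5141, -0.0837, 0.1051]
orientation: [-2.455, -1.958, -0.013]
contact_force: [-0.4, 0.4, 0.6]
grip_width: 0.0654
```

```bash
python3 st.py; python3 snap.py wrist w10; python3 - <<'E'
from h import *
f=np.load("pics/w10.npz")
cv2.imwrite("pics/w10c.png",cv2.resize(f["color"][0:180,170:390],None,fx=3.6,fy=3.3,interpolation=cv2.INTER_CUBIC))
E
```

```text
t16.30 depth(mm) -84.70 lat err 2.32 (tool y corr = -err) z 105.08 yawerr 0.0147 tilt x 0.0072 y 0.0041 F along 0.3 lat -0.5 z 0.6 Mo [-0.05  0.    0.01] w 65.4
```

View pics/w10c.png

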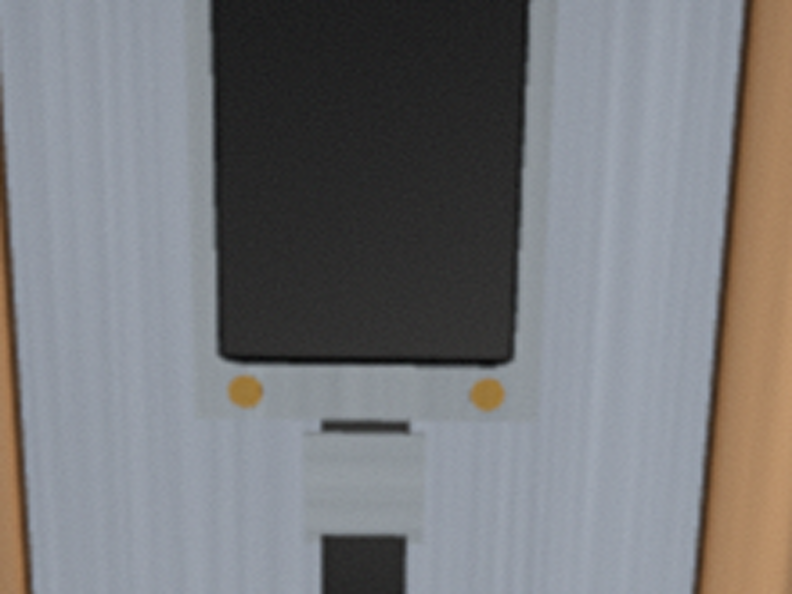

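```bash
python3 - <<'E'
from h import *
f=np.load("pics/w10.npz")
d=np.array([.2365,.9716])
P=lambda x,y,z: ray(f,170+(x+.5)/3.6-.5,(y+.5)/3.3-.5,z)
h=P(365,421,.020)
print("plate width",np.linalg.norm(P(199,418,.02)-P(539,420,.02)))
for z in (.016,.012):
    c=P(365,434,z); print(z,"gap",(h-c)[:2]@d*1e3,"catch width",np.linalg.norm(P(304,434,z)-P(426,434,z)),"ramp len",(c-P(365,538,.012))[:2]@d*1e3)
print("heel rel mouth",(h[:2]@d-.2046)*1e3)
E
```

```text
plate width 0.05950436685264438
0.016 gap 2.5214161217161264 catch width 0.021796324235416716 ramp len 20.61997033266028
0.012 gap 2.629085755541498 catch width 0.022171677759214546 ramp len 20.512300698834906
heel rel mouth -101.68440676215221
```

Emit:
play_rows(
  increments=[
    [0,0,-30,0,0,0,60],
    [0,0,-30,0,0,0,60],
    [0,0,0,0,0,0,60],
    [0,0,0,0,0,0,60],
  ],
)

```text
clock: 16.75
tcp_pos: [0.5158, -0.081, 0.1711]
orientation: [2.45, 1.964, 0.019]
contact_force: [0.1, -0.1, -1.0]
grip_width: 0.0652
```

```bash
python3 snap.py scene s11; python3 st.py; python3 -c "
from bench import r
print(r.hand_in())"
```

```text
t16.80 depth(mm) -81.46 lat err 3.63 (tool y corr = -err) z 171.17 yawerr 0.0194 tilt x 0.0092 y 0.0092 F along -0.3 lat 0.8 z 1.2 Mo [-0.03  0.02 -0.01] w 65.2
the job is handed in; nothing more can be done
None
```

View pics/s11.png

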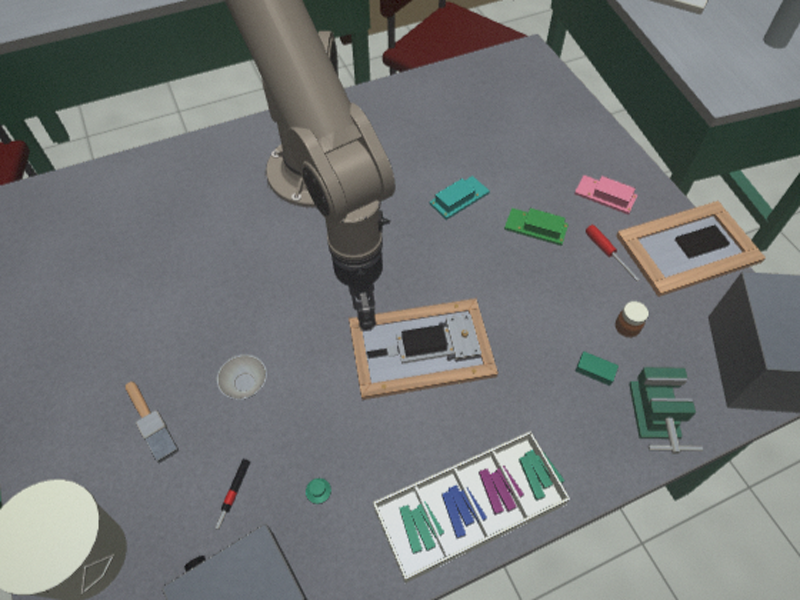

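The job is done and handed in at 16.8 s. I gripped the black slab across its slate, set it on the metal bed and slid it under the lip in small steps. It stopped firmly about 28.4 mm deep. I pushed it against the stop with about 10 N, straightened the tool, let go and backed away.

- **Seating:** the last wrist picture, taken after release, shows the heel 2.5 mm in front of the catch's upright face. That is the spacing expected with the slab on its stop.
- **Catch:** its apparent width fits it being up, about 21.8 mm against the true 22. The picture can't separate up from level clearly (22.2 mm if level), so the main evidence is that the heel has cleared it.
- **Stop depth:** an early picture of the catch put the stop at about 29.7 mm. The 1.3 mm difference from where it stopped is within the camera calibration error.
- **Forces:** the highest reading was about 20 N, for a moment as the slab touched down on the bed.
- **Surroundings:** the last scene picture shows the tools and other objects apparently where they were. I judged this by eye and did not measure it. The gripper was well clear of everything at hand-in.

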